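# Change the packing bench over from mains to battery at the toggle isolators

## Robot

A 6-joint arm with a two-finger parallel gripper is mounted at the origin on the work surface; the furniture and walls round the work are solid. World frame = base frame: x ahead of the robot, y to its left, z up, the work surface at z = 0. Lengths are in mm, angles in rad, forces in N, time in s.
With the tool pointing down it reaches from about 300 to 775 mm from the base axis. Payload 14.6 kg.
Tool frame: the origin (TCP) lies midway between the tips of the shut fingers; the grasp point (between the pads) lies manip.tcp_to_grasp behind it (manip.tcp_to_grasp is the distance from the TCP to the grasp point, in mm); x points along the fingers, z is the direction in which the jaws open and shut, and the axes are right-handed (so a half turn about x gives the same grasp; the last joint's range is limited). The gripper opens to 94 mm and grips with 3 to 60 N. Pads are 16 mm wide; open, the fingers measure 119 mm over their backs; the gripper's body (75 mm by 177 mm) begins 78 mm behind the grasp point.
Start: joints at [-1.339, 0.3, 1.521, -0, 1.321, -0.067], TCP at [161.898, -525.622, 205.446] pointing down, gripper open.
Joint ranges: [-3.03, 3.03], [-0.79, 2.21], [0.23, 2.52], [-1.04, 4.18], [0, 3.07], [-2.55, 2.55]. Speed limits (rad/s): [2.22, 2.22, 2.57, 3.14, 3.14, 3.14].

## Interface

Orientations are given as [roll, pitch, yaw] about the fixed x, y, z axes, in that order (R = Rz(yaw) Ry(pitch) Rx(roll)).
In Python, from cell import manip gives the robot as it stands.
- The arm moves only by the shell command python3 -m jog 'ROWS' [FORCE]. ROWS is JSON, a list of rows, each an object of numbers: "grip": the opening, from 0 (shut) to 1 (fully open); "tx", "ty", "tz": the shift along the tool's x, y, z in units of 40 mm (1.0 is 40 mm); "turn": the turn about the tool's x in units of 6 degrees (1.0 is 6 degrees). In form: [{"grip": .., "tx": .., "ty": .., "tz": .., "turn": ..}, ...]. A call has 1 to 12 rows; each row is the pose to reach, as a shift and turn from the pose commanded when the call began, along the tool's axes at that moment; what a row does not reach only later rows make up. A row lasts 1/12 s, in which the tool goes at most 41.7 mm and 7.16 degrees, less where a joint would pass 70% of its speed; a pose out of reach is approached as far as the arm can. A call with a gripper value outside its range is refused whole. The fingers move at their own pace and stop on an object; FORCE is the grip in N (left out, the last holds). Time passes only in rows, so rows that repeat a pose let the fingers close. It gives the time, the measured TCP pose, the force and the opening at its end, in the units of the state.
- manip.read_state(): the state, without advancing time (a new reading comes with each control period).
- manip.camera(name): name is "side" or "top" or "wrist"; returns a dict with "image" (480x640x3 uint8, red, green, blue), "fx", "fy", "cx", "cy" (pixels), "eye" and "attitude" of the camera in the world. Camera axes: x right, y up, looking along -z (the intrinsics and any distortion apply to the point x, -y, -z); pixel columns grow to the right and rows downward; lengths in mm; the calibration is good to about 2 mm. A picture is of the moment at which its call begins. There is no depth.
- manip.sign_off(): hands the job in, once; it reports no verdict.
The state is a dict: "clock": time; "joints": joint angles; "qd": joint speeds; "effort": joint torques, N m; "eef_pos": TCP position; "eef_rot": TCP orientation; "wrist_force": force on the tool from outside, world axes, zero at the start; "moment": the same for the moment, N m; "finger_gap": finger opening in mm.
Only numpy, scipy, OpenCV 4.12 (cv2) and the standard library are available. Lean on these libraries where they do the work, as an engineer would, in place of code of your own. Each camera call takes 0.05 s, during which the arm holds its last target. There are 200 camera calls.

## Task

Change the packing bench over from mains to battery. First slide the tub out of the way of the crossbar lever, so that a couple of fingers (2 cm) would pass between it and where the lever will land; then throw the ball-handled mains lever right over to its other stop, and only after that throw the crossbar battery lever right over to its other stop, so that the two feeds are never on together. Keep the tub upright on the bench, leave the paddle switch as it is, and do not shift the other things standing about.

Things in the scene. Friction and masses are not known exactly. Their poses are not given: they have to be found in the camera images.
- mains_switch: Mains. Grey isolator fixed to the bench: box 90 (x) x 80 (y) x 35 mm high, screw flanges out to 53 mm either side in y. Origin under the box's centre on the bench, z up; x points from the side its lever leans to now towards its other stop. Lever hinge along y, above the origin, 35 mm over the bench. Handle: a round black ball.
- battery_switch: Battery. Grey isolator fixed to the bench: box 90 (x) x 80 (y) x 35 mm high, screw flanges out to 53 mm either side in y. Origin under the box's centre on the bench, z up; x points from the side its lever leans to now towards its other stop. Lever hinge along y, above the origin, 35 mm over the bench. Handle: a black crossbar. The tub starts on its +x side.
- spare_switch: Spare, to be left alone. Grey isolator fixed to the bench: box 90 (x) x 80 (y) x 35 mm high, screw flanges out to 53 mm either side in y. Origin under the box's centre on the bench, z up; x points from the side its lever leans to now towards its other stop. Lever hinge along y, above the origin, 35 mm over the bench. Handle: a flat black paddle 32 x 44 mm.
- mains_switch_lever (a joint): Angle of the ball lever (rad) about the switch's y: 0 = leaning 60 degrees to the switch's -x, 1.05 = upright, 2.10 = leaning 60 degrees to +x. Its heavy head holds it at either stop (about 2 N at the handle to lift it) and snaps it over once past upright. Push along the arc: a level push can bind. Steel rod 11 mm thick, hinge to handle centre 85 mm. 0 = mains on (start), 2.10 = off.
- battery_switch_lever (a joint): Angle of the crossbar lever (rad) about the switch's y: 0 = leaning 60 degrees to the switch's -x, 1.05 = upright, 2.10 = leaning 60 degrees to +x. Its heavy head holds it at either stop (about 2 N at the handle to lift it) and snaps it over once past upright. Push along the arc: a level push can bind. Steel rod 11 mm thick, hinge to handle centre 85 mm. 0 = battery off (start), 2.10 = on.
- spare_switch_lever (a joint): Angle of the paddle lever (rad) about the switch's y: 0 = leaning 60 degrees to the switch's -x, 1.05 = upright, 2.10 = leaning 60 degrees to +x. Its heavy head holds it at either stop (about 2 N at the handle to lift it) and snaps it over once past upright. Push along the arc: a level push can bind. Steel rod 11 mm thick, hinge to handle centre 85 mm. Stays at 0.
- mains_switch_lever_tip (a point): Centre of the mains lever's black ball handle, 32 mm across. At either stop it is 74 mm out from the hinge, 77 mm above the bench; when upright 120 mm above it.
- battery_switch_lever_tip (a point): Centre of the battery lever's black crossbar handle, 71 mm long (along the switch's y), 17 mm thick. At either stop it is 74 mm out from the hinge, 77 mm above the bench; when upright 120 mm above it.
- tub: Clear tub with a shut blue lid, 128 (x) x 160 (y) x 81 mm high, about 0.3 kg, loose, too wide to grasp; slides when pushed. Walls 55 mm (x) and 74 mm (y) from its centre up to 70 mm; lid above them out to 64 mm (x) and 80 mm (y). Origin under its centre on the bench, z up. Starts with its length across the battery lever's swing.
- press_mould: Bystander, loose, upright; leave it where it stands. White and green hand press, 69 mm wide, 169 mm high; origin under its centre.
- spray_bottle: Bystander, loose, upright; leave it where it stands. Spray bottle, 56 (x) x 120 (y) x 272 mm high; origin under its centre; stands beside the mains switch.
- date_stamp: Bystander, loose, upright; leave it where it stands. Black hand stamp, 36 (x) x 62 (y) x 97 mm high; origin under its centre.
- moon_cake: Bystander, loose, upright; leave it where it stands. A loose moon cake, 75 mm across, 34 mm high, beside the battery switch; origin under its centre.
There are look-alikes about, which are no part of the job. What is shaped like the tub but green is not meant.

How it is judged (in metres and radians):
On the way, in this order (a step that is already met when the one before it is completed fails the run):
1. the tub stands clear of the crossbar lever's path, both levers still as they were ((x of tub in the frame of battery_switch above 0.165 m or y of tub in the frame of battery_switch above 0.112 m or y of tub in the frame of battery_switch below -0.112 m) and angle between tub's own z axis and vertical below 0.15 rad and value of joint each of mains_switch_lever, battery_switch_lever below 0.4 rad), for 0.2 s.
2. the mains lever is over at its off stop, the battery lever still off (value of joint mains_switch_lever above 1.95 rad and value of joint battery_switch_lever below 0.4 rad), for 0.2 s.
3. the battery lever is over at its on stop (value of joint each of battery_switch_lever, mains_switch_lever above 1.95 rad), for 0.2 s.
At the end, for the whole second after the job is handed in: Ball and crossbar levers within 0.15 rad of their far stops, paddle lever within 0.3 of its start; tub upright (0.15 rad), at rest, its centre over 112 mm sideways of the battery lever's swing plane or over 165 mm from that switch along the swing; all else within 30 mm of its place, upright (all of step 3 and value of joint spare_switch_lever below 0.3 rad and (x of tub in the frame of battery_switch above 0.165 m or y of tub in the frame of battery_switch above 0.112 m or y of tub in the frame of battery_switch below -0.112 m) and angle between tub's own z axis and vertical below 0.15 rad and height (world z) of tub between -0.01 and 0.02 m and linear speed of tub below 0.02 m/s); the robot touches nothing.
It fails at once if mains and battery on together (battery lever past upright while the mains lever is not) (value of joint battery_switch_lever above 1.15 rad and value of joint mains_switch_lever below 0.95 rad).
It fails at once if the paddle lever of the spare switch moved by more than 0.3 rad (value of joint spare_switch_lever above 0.3 rad).
It fails at once if the tub tipped by more than 0.35 rad (angle between tub's own z axis and vertical above 0.35 rad).
It fails at once if one of the other things shifted by more than 30 mm or tipped by more than 0.35 rad (distance of any of press_mould, spray_bottle, date_stamp, moon_cake from where it was at the start of the episode above 0.03 m or angle between any of press_mould, spray_bottle, date_stamp, moon_cake's own z axis and vertical above 0.35 rad).
It also fails if it takes over 67 s, if anything falls off the work surface, if the arm or the gripper's body presses on something with over 40 N, if the wrist force passes 120 N, or if a joint passes its speed limit or range.

## Working session

There is one attempt and no reset: what is moved stays moved. The work goes in short steps, Python scripts to look and compute and a shell command to move; the robot and the scene stay as the last step left them, time stands still between calls to the robot, and variables do not carry over. Pictures are saved under pics/ and viewed, about 8 in all and at most 12, crops included, and the job is handed in when it is done.

```bash
mkdir -p pics
python3 - <<'E'
from cell import manip
import cv2,pickle,numpy as np
d={}
for n in("top","side"):
    c=manip.camera(n);d[n]=c
    cv2.imwrite(f"pics/{n}0.png",c["image"][:,:,::-1])
    print(n,{k:(np.round(v,4).tolist() if k!="image" else 0) for k,v in c.items()})
pickle.dump(d,open("c0.pkl","wb"))
print(manip.read_state(),manip.tcp_to_grasp)
E
```

```text
top {'image': 0, 'fx': 583.9995, 'fy': 583.9995, 'cx': 329.4713, 'cy': 239.737, 'eye': [258.9792, 34.0347, 1495.7452], 'attitude': [0.1349, 0.0299, -1.5979]}
side {'image': 0, 'fx': 585.0306, 'fy': 585.0306, 'cx': 328.6611, 'cy': 234.1651, 'eye': [504.1721, 1357.3276, 892.8553], 'attitude': [1.0048, -0.0101, 3.1001]}
{'clock': 0.1, 'joints': array([-1.33864662e+00,  3.00443092e-01,  1.52151946e+00, -6.16433257e-06,
        1.32068573e+00, -6.66166161e-02]), 'qd': array([-0.00058348, -0.00191558, -0.00233204, -0.00156138,  0.00117846,
       -0.00075839]), 'effort': array([ 1.84090430e-03, -5.32643938e+01, -3.53283298e+01,  7.09692109e-02,
        2.33749469e-02, -7.70705014e-05]), 'eef_pos': array([ 161.82095002, -525.41190975,  204.92775639]), 'eef_rot': array([3.08063228, 1.56974069, 1.80860381]), 'wrist_force': array([0.44239702, 0.4136628 , 0.78671115]), 'moment': array([-0.01208106, -0.01245879,  0.01373901]), 'finger_gap': 94.22728429175196} 18.8
```

View pics/top0.png

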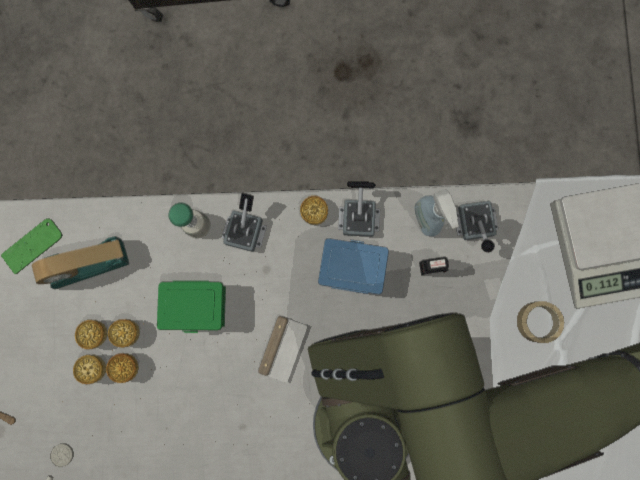

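View pics/side0.png

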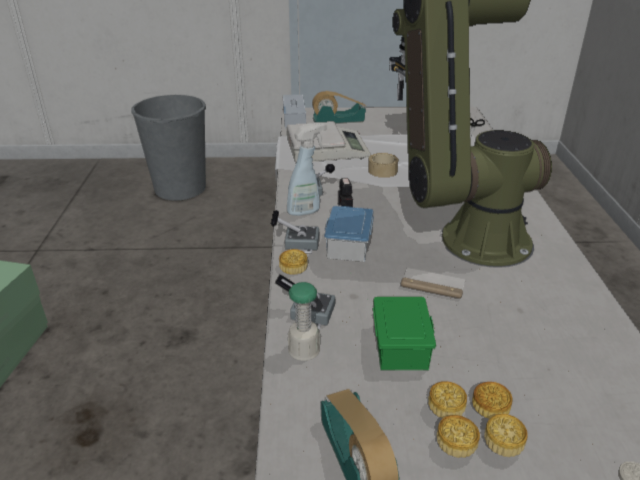

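The top view shows the battery crossbar switch at (360,217), its bar leaning up at (361,184). The blue tub is at (354,266), and the mains ball switch is at (477,220) with its ball at (487,245). The paddle switch is at (243,229). The candidates for the tub are the blue-lidded box at (354,266) and the green box at (190,306). The blue one fits, because it is clear with a blue lid and stands on the battery lever's far side. I'll confirm that in a crop.

```bash
cat > h.py <<'E'
import numpy as np,cv2,pickle
from scipy.spatial.transform import Rotation as R
def ray(c,u,v):
    d=np.array([(u-c["cx"])/c["fx"],-(v-c["cy"])/c["fy"],-1.])
    return R.from_euler("xyz",c["attitude"]).as_matrix()@d
def at(c,u,v,z):
    d=ray(c,u,v);e=np.array(c["eye"]);return e+d*(z-e[2])/d[2]
def proj(c,P):
    p=(np.atleast_2d(P)-c["eye"])@R.from_euler("xyz",c["attitude"]).as_matrix()
    return np.c_[c["cx"]+c["fx"]*p[:,0]/-p[:,2],c["cy"]-c["fy"]*p[:,1]/-p[:,2]]
E
python3 - <<'E'
from h import *
c=pickle.load(open("c0.pkl","rb"))
t=c["top"]
im=t["image"][165:315,300:510,::-1]
im=cv2.resize(im,None,fx=3.8,fy=3.8,interpolation=cv2.INTER_CUBIC)
cv2.imwrite("pics/crop1.png",im)
for n,u,v,z in [("bat box",360,217,35),("bat bar",361,184,77),("tub",354,266,81),("mains box",477,220,35),("ball",487,245,77),("cake",314,210,34),("spare",243,229,35),("stamp",434,266,90),("spray",430,215,100)]:
    print(n,at(t,u,v,z).round(0))
E
```

```text
bat box [514.  -7.  35.]
bat bar [590. -11.  77.]
tub [386.  13.  81.]
mains box [ 497. -300.   35.]
ball [ 428. -311.   77.]
cake [536. 110.  34.]
spare [493. 292.  35.]
stamp [ 380. -179.   90.]
spray [ 502. -174.  100.]
```

View pics/crop1.png

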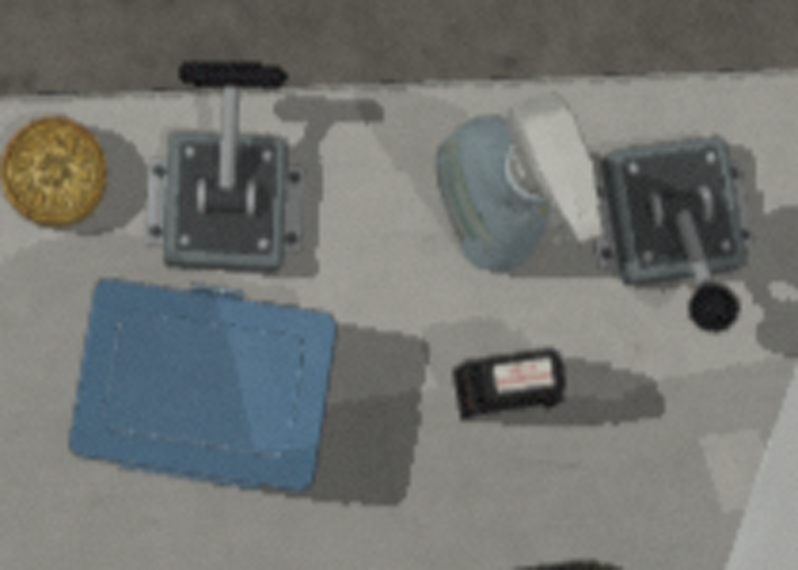

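The crop confirms the blue-lidded tub, with lid corners at (95,280), (335,313), (310,490) and (70,455) in crop pixels. The crossbar runs (182,73)–(287,76) and the ball is at (714,306). The spray head is close to the mains box. Next I'll compute poses.

Run:
```python
from h import *
c=pickle.load(open("c0.pkl","rb"))
t=c["top"]; s=c["side"]
A=lambda x,y,z:at(t,300+x/3.8,165+y/3.8,z)
def show(n,pts,z):
    P=np.array([A(x,y,z) for x,y in pts]);print(n,P.mean(0).round(),[ (round(float(np.linalg.norm(P[i]-P[i-1]))),round(float(np.degrees(np.arctan2(*(P[i]-P[i-1])[1::-1]))),1)) for i in range(len(P))])
show("bat",[(175,133),(288,140),(283,270),(165,265)],33)
show("mains",[(608,157),(722,138),(745,265),(628,285)],33)
show("tub",[(95,280),(335,313),(310,490),(70,455)],78)
show("bar",[(182,73),(287,76)],77)
print("ball",A(714,306,77).round())
show("stamp",[(455,360),(558,350),(565,405),(460,418)],90)
for p in[(590,235),(540,97),(565,100),(600,230),(510,110)]:print("head",p,A(*p,250).round())
for p in[(492,115),(437,170),(490,270),(545,240)]:print("body",p,A(*p,130).round())
# triangulate bottle: side pixels of head left/right tips
for u,v,n in[(300,140,'headL'),(327,127,'headR'),(330,168,'ball')]:print(n,at(s,u,v,250 if n!='ball' else 77).round())
a=s["image"][110:270,265:385,::-1];cv2.imwrite("pics/crop2.png",cv2.resize(a,None,fx=3.75,fy=3.75,interpolation=cv2.INTER_CUBIC))
```

```text
bat [512.  -6.  33.] [(90, -6.0), (76, -95.5), (88, 175.7), (78, 85.7)]
mains [ 496. -303.   33.] [(87, 5.4), (77, -82.2), (86, -173.6), (78, 98.0)]
tub [386.  15.  78.] [(114, -9.6), (156, -99.7), (115, 169.7), (154, 80.1)]
bar [588. -12.  77.] [(68, 86.4), (68, -93.6)]
ball [ 427. -313.   77.]
stamp [ 380. -179.   90.] [(37, 2.2), (65, -86.1), (35, -175.9), (67, 95.4)]
head (590, 235) [ 449. -204.  250.]
head (540, 97) [ 529. -180.  250.]
head (565, 100) [ 527. -194.  250.]
head (600, 230) [ 451. -210.  250.]
head (510, 110) [ 522. -163.  250.]
body (492, 115) [ 545. -170.  130.]
body (437, 170) [ 511. -135.  130.]
body (490, 270) [ 447. -164.  130.]
body (545, 240) [ 465. -199.  130.]
headL [ 514. -137.  250.]
headR [ 437. -229.  250.]
ball [ 422. -316.   77.]
```

View pics/crop2.png

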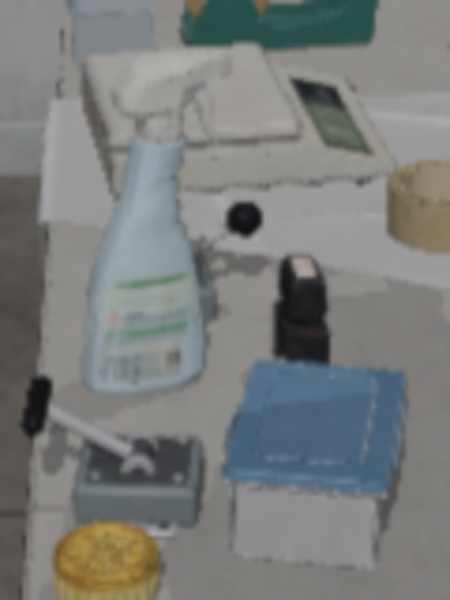

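```bash
cat >> h.py <<'E'
def go(p,jaw=None,st=None):
    """print tool-axis units to bring TCP to p with tool z along angle jaw (deg, mod 180)"""
    from cell import manip
    s=manip.read_state();M=R.from_euler("xyz",s["eef_rot"]).as_matrix()
    u=M.T@(np.array(p)-s["eef_pos"])/40
    zang=np.degrees(np.arctan2(M[1,2],M[0,2]))
    t=0
    if jaw is not None:
        t=-((jaw-zang+90)%180-90)/6   # tool x points down: +turn is clockwise from above
    print("p",np.round(s["eef_pos"],1),"jaw",round(zang,1),"t/xyz",u.round(2),"turn",round(t,2),"q6",round(s["joints"][5],2),"F",s["wrist_force"].round(1),"gap",round(s["finger_gap"]),"clk",s["clock"])
E
python3 - <<'E'
from h import *
t=pickle.load(open("c0.pkl","rb"))["top"]
print([at(t,u,v,15).round() for u,v in[(305,322),(280,318),(262,375)]])
go((368,-91,205),-9.7)
from cell import manip
print(R.from_euler("xyz",manip.read_state()["eef_rot"]).as_matrix().round(3))
E
```

```text
[array([254., 140.,  15.]), array([266., 203.,  15.]), array([127., 250.,  15.])]
p [ 161.8 -525.4  204.9] jaw -72.9 t/xyz [ 0.01  8.12 -8.86] turn -10.53 q6 -0.07 F [0.4 0.4 0.8] gap 94 clk 0.1
[[-0.     0.956  0.294]
 [ 0.001  0.294 -0.956]
 [-1.     0.    -0.001]]
```

```bash
python3 -m jog '[{"grip":0.7,"tx":0,"ty":1.3,"tz":-1.5,"turn":-1.7},{"grip":0.7,"tx":0,"ty":2.7,"tz":-3,"turn":-3.5},{"grip":0.7,"tx":0,"ty":4,"tz":-4.4,"turn":-5.2},{"grip":0.7,"tx":0,"ty":5.4,"tz":-5.9,"turn":-7},{"grip":0.7,"tx":0,"ty":6.8,"tz":-7.4,"turn":-8.8},{"grip":0.7,"tx":0,"ty":8.12,"tz":-8.86,"turn":-10.5},{"grip":0.7,"tx":0,"ty":8.12,"tz":-8.86,"turn":-10.5},{"grip":0.7,"tx":0,"ty":8.12,"tz":-8.86,"turn":-10.5},{"grip":0.7,"tx":0,"ty":8.12,"tz":-8.86,"turn":-10.5},{"grip":0.7,"tx":0,"ty":8.12,"tz":-8.86,"turn":-10.5},{"grip":0.7,"tx":0,"ty":8.12,"tz":-8.86,"turn":-10.5},{"grip":0.7,"tx":0,"ty":8.12,"tz":-8.86,"turn":-10.5}]'
python3 - <<'E'
from h import *
go((368,-91,205),-9.7)
from cell import manip
c=manip.camera("wrist");cv2.imwrite("pics/w1.png",c["image"][:,:,::-1])
pickle.dump(c,open("w1.pkl","wb"))
E
```

```text
clock: 1.1
eef_pos: [368.7, -88.2, 205.5]
eef_rot: [0.88, 1.57, 0.71]
wrist_force: [-0.2, -1.0, 1.6]
finger_gap: 65.9
p [368.7 -88.2 205.5] jaw -9.8 t/xyz [ 0.01 -0.07 -0.01] turn -0.01 q6 -0.16 F [-0.2 -1.   1.6] gap 66 clk 1.1
```

View pics/w1.png

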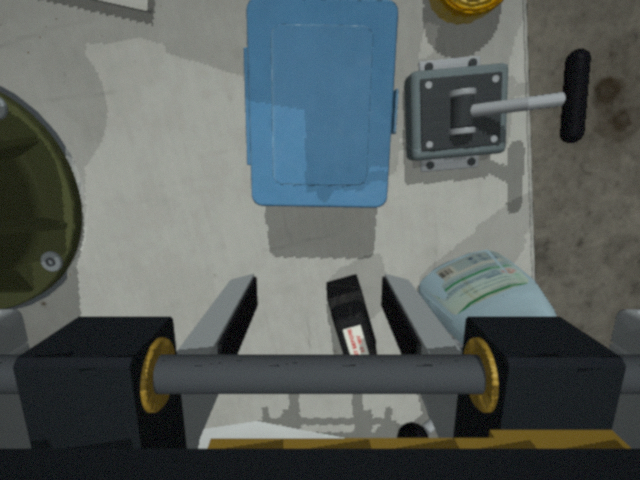

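The wrist view shows the blue lid's near edge at row 206, columns 255–388. The crossbar is at (575,95) and the box at (457,110). The stamp top is at about (350,310).

Run:
```python
from h import *
c=pickle.load(open("w1.pkl","rb"))
for n,u,v,z in[("lidR",388,206,76),("lidL",252,206,76),("lid far R",398,0,76),("lid far L",247,0,76),("bar",575,95,77),("box",457,112,35),("stamp top near",342,278,90)]:print(n,at(c,u,v,z).round(1))
go((368,-91,25),-9.7)
```

```text
lidR [432.6 -69.7  76. ]
lidL [317.4 -49.9  76. ]
lid far R [459.4  84.2  76. ]
lid far L [347.  103.5  76. ]
bar [590.6  -6.5  77. ]
box [512.6  -1.3  35. ]
stamp top near [ 383.4 -122.5   90. ]
p [369.5 -86.9 205.4] jaw -9.7 t/xyz [ 4.51 -0.11 -0.02] turn -0.0 q6 -0.16 F [-0.2 -1.4  0.1] gap 66 clk 1.15
```

```bash
python3 -m jog '[{"grip":0.7,"tx":0.9,"ty":-0.05},{"grip":0.7,"tx":1.8,"ty":-0.05},{"grip":0.7,"tx":2.7,"ty":-0.05},{"grip":0.7,"tx":3.5,"ty":-0.05},{"grip":0.7,"tx":4.2,"ty":-0.05},{"grip":0.7,"tx":4.5,"ty":-0.05},{"grip":0.7,"tx":4.5,"ty":-0.05},{"grip":0.7,"tx":4.5,"ty":-0.05}]'
python3 - <<'E'
from h import *
go((371,-19,25),-9.7)
go((375,51,25),-9.7)
E
```

```text
p [369.5 -86.9 205.4] jaw -9.7 t/xyz [ 4.51  1.68 -0.25] turn -0.0 q6 -0.16 F [-0.2 -1.4  0.1] gap 66 clk 1.15
p [369.5 -86.9 205.4] jaw -9.7 t/xyz [ 4.51  3.42 -0.45] turn -0.0 q6 -0.16 F [-0.2 -1.4  0.1] gap 66 clk 1.15$[0]: bad value
```

```bash
python3 -m jog '[{"grip":0.7,"tx":0.9,"ty":-0.05,"tz":0,"turn":0},{"grip":0.7,"tx":1.8,"ty":-0.05,"tz":0,"turn":0},{"grip":0.7,"tx":2.7,"ty":-0.05,"tz":0,"turn":0},{"grip":0.7,"tx":3.5,"ty":-0.05,"tz":0,"turn":0},{"grip":0.7,"tx":4.2,"ty":-0.05,"tz":0,"turn":0},{"grip":0.7,"tx":4.5,"ty":-0.05,"tz":0,"turn":0},{"grip":0.7,"tx":4.5,"ty":-0.05,"tz":0,"turn":0},{"grip":0.7,"tx":4.5,"ty":-0.05,"tz":0,"turn":0}]'
python3 - <<'E'
from h import *
go((371,-19,25),-9.7)
go((375,51,25),-9.7)
E
```

```text
clock: 1.82
eef_pos: [367.4, -93.3, 25.4]
eef_rot: [2.972, 1.569, 2.8]
wrist_force: [-0.4, 0.0, 0.6]
finger_gap: 65.7
p [367.4 -93.3  25.4] jaw -9.9 t/xyz [ 0.01  1.85 -0.23] turn -0.03 q6 -0.17 F [-0.4  0.   0.6] gap 66 clk 1.8167
p [367.4 -93.3  25.4] jaw -9.9 t/xyz [ 0.01  3.59 -0.43] turn -0.03 q6 -0.17 F [-0.4  0.   0.6] gap 66 clk 1.8167
```

```bash
python3 -m jog '[{"grip":0.7,"tx":0,"ty":0.15,"tz":-0.02,"turn":0},{"grip":0.7,"tx":0,"ty":0.3,"tz":-0.04,"turn":0},{"grip":0.7,"tx":0,"ty":0.45,"tz":-0.05,"turn":0},{"grip":0.7,"tx":0,"ty":0.6,"tz":-0.07,"turn":0},{"grip":0.7,"tx":0,"ty":0.75,"tz":-0.09,"turn":0},{"grip":0.7,"tx":0,"ty":0.9,"tz":-0.11,"turn":0},{"grip":0.7,"tx":0,"ty":1.05,"tz":-0.13,"turn":0},{"grip":0.7,"tx":0,"ty":1.2,"tz":-0.14,"turn":0},{"grip":0.7,"tx":0,"ty":1.35,"tz":-0.16,"turn":0},{"grip":0.7,"tx":0,"ty":1.5,"tz":-0.18,"turn":0},{"grip":0.7,"tx":0,"ty":1.65,"tz":-0.2,"turn":0},{"grip":0.7,"tx":0,"ty":1.8,"tz":-0.22,"turn":0}]'
python3 -m jog '[{"grip":0.7,"tx":0,"ty":0.15,"tz":-0.02,"turn":0},{"grip":0.7,"tx":0,"ty":0.3,"tz":-0.04,"turn":0},{"grip":0.7,"tx":0,"ty":0.45,"tz":-0.05,"turn":0},{"grip":0.7,"tx":0,"ty":0.6,"tz":-0.07,"turn":0},{"grip":0.7,"tx":0,"ty":0.75,"tz":-0.09,"turn":0},{"grip":0.7,"tx":0,"ty":0.9,"tz":-0.11,"turn":0},{"grip":0.7,"tx":0,"ty":1.05,"tz":-0.13,"turn":0},{"grip":0.7,"tx":0,"ty":1.2,"tz":-0.14,"turn":0},{"grip":0.7,"tx":0,"ty":1.35,"tz":-0.16,"turn":0},{"grip":0.7,"tx":0,"ty":1.5,"tz":-0.18,"turn":0},{"grip":0.7,"tx":0,"ty":1.65,"tz":-0.2,"turn":0},{"grip":0.7,"tx":0,"ty":1.8,"tz":-0.22,"turn":0}]'
python3 - <<'E'
from h import *
go((375,52,25),-9.7)
from cell import manip
c=manip.camera("top");pickle.dump(c,open("t2.pkl","wb"))
cv2.imwrite("pics/t2.png",cv2.resize(c["image"][150:320,180:510,::-1],None,fx=2.4,fy=2.4,interpolation=cv2.INTER_CUBIC))
E
```

```text
clock: 2.82
eef_pos: [371.4, -20.3, 25.5]
eef_rot: [-1.026, 1.571, -1.198]
wrist_force: [0.6, -3.9, 3.6]
finger_gap: 65.5
clock: 3.82
eef_pos: [375.0, 52.2, 25.4]
eef_rot: [2.98, 1.571, 2.808]
wrist_force: [-0.3, -3.1, 2.7]
finger_gap: 65.8
p [375.   52.2  25.4] jaw -9.9 t/xyz [ 0.01 -0.01  0.  ] turn -0.03 q6 0.21 F [-0.3 -3.1  2.7] gap 66 clk 3.8167
```

View pics/t2.png

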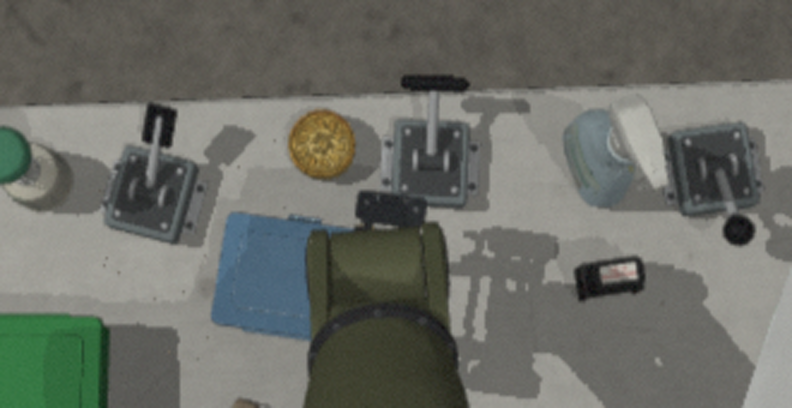

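The tub is now left of the battery switch, with its far lid corners at crop (230,213) and (213,322). Everything else looks unmoved. Now I'll check its position and plan the mains approach.

Run:
```python
from h import *
c=pickle.load(open("t2.pkl","rb"))
P=[at(c,180+x/2.4,150+y/2.4,76) for x,y in[(230,213),(213,322)]]
m=(P[0]+P[1])/2;d=P[0]-P[1];ang=np.degrees(np.arctan2(d[1],d[0]));print(P,ang)
n=np.array([d[1],-d[0],0])/np.linalg.norm(d);ctr=m+80*n;print("ctr",ctr)
ex=np.array([-.997,.078]);ey=np.array([-.078,-.997]);r=ctr[:2]-[512,-4];print("bat frame",r@ex,r@ey)
b=(c["cx"],);print("ball",at(c,180+739/2.4,150+229/2.4,77),"bar",at(c,180+435/2.4,150+83/2.4,77),"mains",at(c,180+713/2.4,150+168/2.4,35),"bat",at(c,180+432/2.4,150+162/2.4,35))
```

```text
[array([459.47310955, 203.25428419,  76.        ]), array([348.29129726, 222.20296367,  76.        ])] -9.671970357058061
ctr [390.4416319  133.86576171  76.        ]
bat frame 131.94722241348995 -127.97061171285061
ball [ 426.86528687 -313.32789113   77.        ] bar [588.33109235 -11.31216074  77.        ] mains [ 497.06751725 -300.63847541   35.        ] bat [512.95624692  -6.56055738  35.        ]
```

The tub sits at y = −128 mm in the battery frame against a limit of −112, so step 1 is met. I'll back off, rise, and go round to behind the ball. The gripper's long side will lie along the swing, so its body stays clear of the spray bottle.

```bash
python3 -m jog '[{"grip":0.7,"tx":0,"ty":-0.3,"tz":0,"turn":0},{"grip":0.7,"tx":0,"ty":-0.6,"tz":0,"turn":0},{"grip":0.7,"tx":-1,"ty":-0.6,"tz":0,"turn":0},{"grip":0.7,"tx":-2,"ty":-0.6,"tz":0,"turn":0},{"grip":0.5,"tx":-3,"ty":-0.6,"tz":0,"turn":0},{"grip":0.2,"tx":-4,"ty":-0.6,"tz":0,"turn":0},{"grip":0,"tx":-4.6,"ty":-0.6,"tz":0,"turn":0},{"grip":0,"tx":-4.6,"ty":-0.6,"tz":0,"turn":0},{"grip":0,"tx":-4.6,"ty":-0.6,"tz":0,"turn":0},{"grip":0,"tx":-4.6,"ty":-0.6,"tz":0,"turn":0}]'
python3 - <<'E'
from h import *
go((388,-319,205),8)
E
```

```text
clock: 4.7
eef_pos: [370.3, 28.2, 208.2]
eef_rot: [-3.127, 1.569, 2.984]
wrist_force: [0.3, 0.4, -0.8]
finger_gap: 29.0
p [370.3  28.2 208.2] jaw -9.9 t/xyz [ 0.08 -8.47  1.92] turn -2.98 q6 0.15 F [ 0.3  0.4 -0.8] gap 29 clk 4.7
```

```bash
python3 -m jog '[{"grip":0,"tx":0,"ty":-0.85,"tz":0.2,"turn":-0.3},{"grip":0,"tx":0,"ty":-1.7,"tz":0.38,"turn":-0.6},{"grip":0,"tx":0,"ty":-2.55,"tz":0.58,"turn":-0.9},{"grip":0,"tx":0,"ty":-3.4,"tz":0.77,"turn":-1.2},{"grip":0,"tx":0,"ty":-4.25,"tz":0.96,"turn":-1.5},{"grip":0,"tx":0,"ty":-5.1,"tz":1.15,"turn":-1.8},{"grip":0,"tx":0,"ty":-5.95,"tz":1.35,"turn":-2.1},{"grip":0,"tx":0,"ty":-6.8,"tz":1.54,"turn":-2.4},{"grip":0,"tx":0,"ty":-7.65,"tz":1.73,"turn":-2.7},{"grip":0,"tx":0,"ty":-8.47,"tz":1.92,"turn":-2.98},{"grip":0,"tx":0,"ty":-8.47,"tz":1.92,"turn":-2.98},{"grip":0,"tx":0,"ty":-8.47,"tz":1.92,"turn":-2.98}]'
python3 - <<'E'
from h import *
from cell import manip
c=manip.camera("wrist");cv2.imwrite("pics/w2.png",c["image"][:,:,::-1])
pickle.dump(c,open("w2.pkl","wb"))
go((388,-319,50),8)
E
```

```text
clock: 5.7
eef_pos: [387.7, -319.4, 207.1]
eef_rot: [2.191, 1.567, 2.329]
wrist_force: [0.5, 0.4, 0.0]
finger_gap: 0.5
p [ 387.9 -318.5  207.6] jaw 7.9 t/xyz [ 3.94 -0.02  0.01] turn -0.01 q6 -0.9 F [-0.2  0.5 -0.3] gap 0 clk 5.75
```

View pics/w2.png

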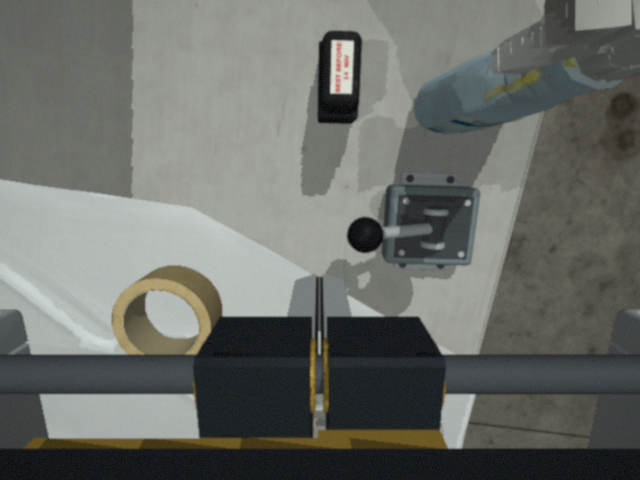

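The wrist view shows the ball at (365,235) and the box centre at (433,225). The spray head is top right, clear of the gripper.

Run:
```python
from h import *
c=pickle.load(open("w2.pkl","rb"))
print("ball",at(c,365,235,77).round(1),"box",at(c,433,225,35).round(1))
P=[at(c,u,v,33) for u,v in[(388,188),(478,188),(473,264),(383,264)]];print(np.mean(P,0).round(1),[np.degrees(np.arctan2(*(b-a)[1::-1])).round(1) for a,b in[(P[0],P[1]),(P[3],P[2]),(P[3],P[0])]])
go((388,-319,50),8)
```

```text
ball [ 427.8 -310.2   77. ] box [ 499.4 -299.2   35. ]
[ 498.  -301.7   33. ] [np.float64(7.9), np.float64(7.9), np.float64(96.7)]
p [ 387.9 -318.5  207.6] jaw 7.9 t/xyz [ 3.94 -0.02  0.01] turn -0.01 q6 -0.9 F [-0.2  0.5 -0.3] gap 0 clk 5.75
```

```bash
python3 -m jog '[{"grip":0,"tx":1,"ty":0.04,"tz":0,"turn":0},{"grip":0,"tx":2,"ty":0.04,"tz":0,"turn":0},{"grip":0,"tx":3,"ty":0.04,"tz":0,"turn":0},{"grip":0,"tx":3.7,"ty":0.04,"tz":0,"turn":0},{"grip":0,"tx":3.94,"ty":0.04,"tz":0,"turn":0},{"grip":0,"tx":3.94,"ty":0.04,"tz":0,"turn":0},{"grip":0,"tx":3.94,"ty":0.04,"tz":0,"turn":0}]'
python3 -m jog '[{"grip":0,"tx":0,"ty":0,"tz":0.15,"turn":0},{"grip":0,"tx":0,"ty":0,"tz":0.27,"turn":0},{"grip":0,"tx":-0.19,"ty":0,"tz":0.38,"turn":0},{"grip":0,"tx":-0.38,"ty":0,"tz":0.48,"turn":0},{"grip":0,"tx":-0.56,"ty":0,"tz":0.61,"turn":0},{"grip":0,"tx":-0.72,"ty":0,"tz":0.75,"turn":0},{"grip":0,"tx":-0.86,"ty":0,"tz":0.9,"turn":0},{"grip":0,"tx":-0.98,"ty":0,"tz":1.05,"turn":0}]'
python3 - <<'E'
from h import *
go((0,0,0))
E
```

```text
clock: 6.33
eef_pos: [388.7, -317.1, 52.9]
eef_rot: [-0.78, 1.57, -0.64]
wrist_force: [-0.2, -0.3, 0.4]
finger_gap: 0.2
clock: 7.0
eef_pos: [430.6, -312.3, 93.3]
eef_rot: [-1.171, 1.568, -1.032]
wrist_force: [-3.9, -2.1, 3.2]
finger_gap: 0.4
p [ 430.6 -312.3   93.3] jaw 8.0 t/xyz [ 2.3   9.23 -9.58] turn 0 q6 -0.83 F [-3.9 -2.1  3.2] gap 0 clk 7.0
```

The force shows the finger is in contact with the ball and lifting it, so I'll continue along the arc.

```bash
python3 -m jog '[{"grip":0,"tx":-0.1,"ty":0,"tz":0.17,"turn":0},{"grip":0,"tx":-0.2,"ty":0,"tz":0.34,"turn":0},{"grip":0,"tx":-0.3,"ty":0,"tz":0.52,"turn":0},{"grip":0,"tx":-0.38,"ty":0,"tz":0.7,"turn":0},{"grip":0,"tx":-0.44,"ty":0,"tz":0.88,"turn":0},{"grip":0,"tx":-0.48,"ty":0,"tz":1.06,"turn":0},{"grip":0,"tx":-0.5,"ty":0,"tz":1.25,"turn":0},{"grip":0,"tx":-0.5,"ty":0,"tz":1.43,"turn":0},{"grip":0,"tx":-0.5,"ty":0,"tz":1.61,"turn":0},{"grip":0,"tx":-0.5,"ty":0,"tz":1.8,"turn":0},{"grip":0,"tx":-0.5,"ty":0,"tz":1.8,"turn":0},{"grip":0,"tx":-0.5,"ty":0,"tz":1.8,"turn":0}]'
python3 - <<'E'
from h import *
from cell import manip
go((388,-319,210))
for n in("side","wrist"):
    c=manip.camera(n);pickle.dump(c,open(n+"3.pkl","wb"))
    im=c["image"][:,:,::-1]
    if n=="side": im=cv2.resize(im[80:270,250:400],None,fx=3,fy=3,interpolation=cv2.INTER_CUBIC)
    else: im=cv2.resize(im,(400,300))
    cv2.imwrite(f"pics/{n}3.png",im)
a=cv2.imread("pics/side3.png");b=cv2.imread("pics/wrist3.png");o=np.zeros((570,800,3),np.uint8)
a=cv2.resize(a,(400,507));o[:507,:400]=a;o[:300,400:]=b;cv2.imwrite("pics/m3.png",o)
E
```

```text
clock: 8.0
eef_pos: [501.3, -301.4, 110.7]
eef_rot: [2.442, 1.57, 2.582]
wrist_force: [-0.1, 0.4, 0.4]
finger_gap: 0.5
p [ 501.3 -301.4  110.7] jaw 8.0 t/xyz [-2.48 -0.04 -2.87] turn 0 q6 -0.74 F [-0.1  0.4  0.4] gap 0 clk 8.0
```

View pics/m3.png

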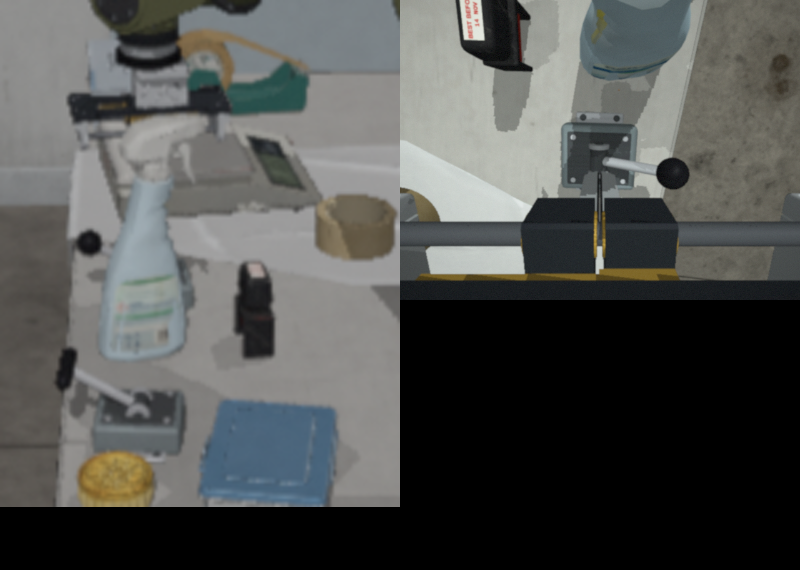

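The mains ball is over on the far side, in the wrist panel at (673,173). The side panel agrees, showing it left of the bottle at (88,242). The battery lever is still off. I'll check the tip numerically and retreat the way I came.

```bash
python3 -m jog '[{"grip":0,"tx":-1,"ty":0,"tz":0,"turn":0},{"grip":0,"tx":-2,"ty":0,"tz":0,"turn":0},{"grip":0,"tx":-2.5,"ty":0,"tz":-0.6,"turn":0},{"grip":0,"tx":-2.5,"ty":0,"tz":-1.4,"turn":0},{"grip":0,"tx":-2.5,"ty":0,"tz":-2.2,"turn":0},{"grip":0,"tx":-2.5,"ty":0,"tz":-2.9,"turn":0},{"grip":0,"tx":-2.5,"ty":0,"tz":-2.9,"turn":0},{"grip":0,"tx":-2.5,"ty":0,"tz":-2.9,"turn":0}]'
python3 - <<'E'
from h import *
c=pickle.load(open("wrist3.pkl","rb"));print(at(c,437,277,77).round())
go((385,-30,210),-4)
E
```

```text
clock: 8.77
eef_pos: [385.4, -318.1, 211.6]
eef_rot: [-0.837, 1.57, -0.699]
wrist_force: [0.5, 0.0, 0.3]
finger_gap: 0.3
[ 575. -294.   77.]
p [ 385.4 -318.1  211.6] jaw 7.9 t/xyz [0.04 7.14 0.98] turn 1.98 q6 -0.9 F [0.5 0.  0.3] gap 0 clk 8.7667
```

```bash
python3 -m jog '[{"grip":0,"tx":0,"ty":0.9,"tz":0.12,"turn":0.25},{"grip":0,"tx":0,"ty":1.8,"tz":0.25,"turn":0.5},{"grip":0,"tx":0,"ty":2.7,"tz":0.37,"turn":0.75},{"grip":0,"tx":0,"ty":3.6,"tz":0.5,"turn":1},{"grip":0,"tx":0,"ty":4.5,"tz":0.62,"turn":1.25},{"grip":0,"tx":0,"ty":5.4,"tz":0.75,"turn":1.5},{"grip":0,"tx":0,"ty":6.3,"tz":0.87,"turn":1.75},{"grip":0,"tx":0,"ty":7.14,"tz":0.98,"turn":1.98},{"grip":0,"tx":0,"ty":7.14,"tz":0.98,"turn":1.98},{"grip":0,"tx":0,"ty":7.14,"tz":0.98,"turn":1.98}]'
python3 - <<'E'
from h import *
go((622,-12,205),-4)
E
```

```text
clock: 9.6
eef_pos: [385.8, -27.9, 211.2]
eef_rot: [-0.033, 1.57, -0.096]
wrist_force: [1.0, 0.5, -0.7]
finger_gap: 0.2
p [385.8 -27.9 211.2] jaw -3.6 t/xyz [0.16 0.77 5.87] turn 0.06 q6 -0.1 F [ 1.   0.5 -0.7] gap 0 clk 9.6
```

```bash
python3 -m jog '[{"grip":0,"tx":0,"ty":0.11,"tz":0.8,"turn":0},{"grip":0,"tx":0,"ty":0.22,"tz":1.6,"turn":0},{"grip":0,"tx":0,"ty":0.33,"tz":2.5,"turn":0},{"grip":0,"tx":0,"ty":0.45,"tz":3.4,"turn":0},{"grip":0,"tx":0,"ty":0.56,"tz":4.3,"turn":0},{"grip":0,"tx":0,"ty":0.67,"tz":5.1,"turn":0},{"grip":0,"tx":0,"ty":0.77,"tz":5.87,"turn":0.06},{"grip":0,"tx":0,"ty":0.77,"tz":5.87,"turn":0.06},{"grip":0,"tx":0,"ty":0.77,"tz":5.87,"turn":0.06},{"grip":0,"tx":0,"ty":0.77,"tz":5.87,"turn":0.06}]'
python3 - <<'E'
from h import *
from cell import manip
c=manip.camera("side");cv2.imwrite("pics/s4.png",cv2.resize(c["image"][100:300,200:420,::-1],None,fx=3,fy=3,interpolation=cv2.INTER_CUBIC))
pickle.dump(c,open("s4.pkl","wb"))
go((622,-12,55),-4)
E
```

```text
clock: 10.43
eef_pos: [621.4, -15.5, 210.4]
eef_rot: [-3.083, 1.57, 3.125]
wrist_force: [-0.5, -0.6, -0.7]
finger_gap: 0.4
p [621.2 -15.3 211.1] jaw -4.3 t/xyz [3.9  0.08 0.01] turn -0.05 q6 -0.01 F [ 0.1  0.2 -0.3] gap 1 clk 10.4833
```

View pics/s4.png

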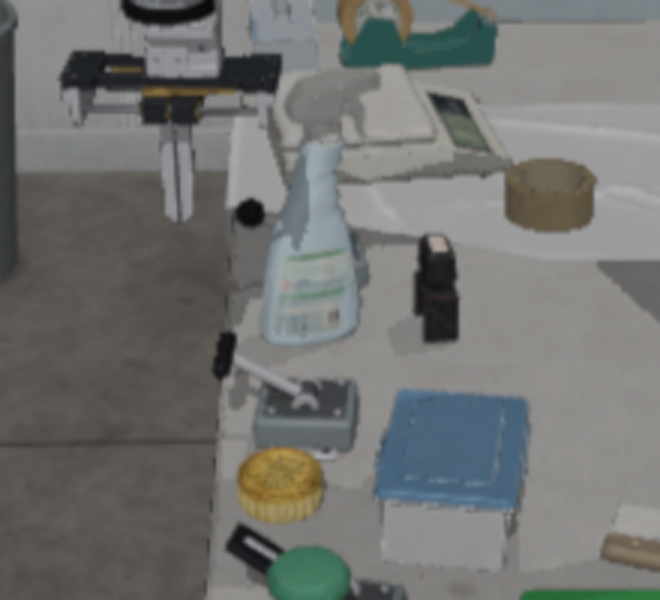

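The gripper is beyond the crossbar. The bar is at (225,355) in the crop, still off, with the ball over at (250,213), and the tub and cake in place. I'll descend behind the bar and push along its arc.

```bash
python3 -c "
from h import *
print(at(pickle.load(open('s4.pkl','rb')),275,218.3,77))"
python3 -m jog '[{"grip":0,"tx":0.8,"ty":0.08,"tz":0,"turn":0},{"grip":0,"tx":1.7,"ty":0.08,"tz":0,"turn":0},{"grip":0,"tx":2.6,"ty":0.08,"tz":0,"turn":0},{"grip":0,"tx":3.4,"ty":0.08,"tz":0,"turn":0},{"grip":0,"tx":3.95,"ty":0.08,"tz":0,"turn":0},{"grip":0,"tx":3.95,"ty":0.08,"tz":0,"turn":0},{"grip":0,"tx":3.95,"ty":0.08,"tz":0,"turn":0},{"grip":0,"tx":3.95,"ty":0.08,"tz":0,"turn":0}]'
```

```text
[584.86218759  -9.45076695  77.        ]
clock: 11.15
eef_pos: [622.7, -11.7, 55.5]
eef_rot: [0.002, 1.568, -0.072]
wrist_force: [0.3, -0.9, -0.2]
finger_gap: 0.5
```

```bash
python3 -m jog '[{"grip":0,"tx":0,"ty":0,"tz":-0.18,"turn":0},{"grip":0,"tx":0,"ty":0,"tz":-0.37,"turn":0},{"grip":0,"tx":-0.18,"ty":0,"tz":-0.48,"turn":0},{"grip":0,"tx":-0.35,"ty":0,"tz":-0.59,"turn":0},{"grip":0,"tx":-0.52,"ty":0,"tz":-0.72,"turn":0},{"grip":0,"tx":-0.68,"ty":0,"tz":-0.86,"turn":0},{"grip":0,"tx":-0.81,"ty":0,"tz":-1.0,"turn":0},{"grip":0,"tx":-0.93,"ty":0,"tz":-1.16,"turn":0}]'
python3 -m jog '[{"grip":0,"tx":-0.1,"ty":0,"tz":-0.17,"turn":0},{"grip":0,"tx":-0.2,"ty":0,"tz":-0.34,"turn":0},{"grip":0,"tx":-0.28,"ty":0,"tz":-0.52,"turn":0},{"grip":0,"tx":-0.35,"ty":0,"tz":-0.7,"turn":0},{"grip":0,"tx":-0.4,"ty":0,"tz":-0.88,"turn":0},{"grip":0,"tx":-0.44,"ty":0,"tz":-1.06,"turn":0},{"grip":0,"tx":-0.45,"ty":0,"tz":-1.25,"turn":0},{"grip":0,"tx":-0.45,"ty":0,"tz":-1.43,"turn":0},{"grip":0,"tx":-0.45,"ty":0,"tz":-1.61,"turn":0},{"grip":0,"tx":-0.45,"ty":0,"tz":-1.8,"turn":0},{"grip":0,"tx":-0.45,"ty":0,"tz":-1.8,"turn":0},{"grip":0,"tx":-0.45,"ty":0,"tz":-1.8,"turn":0}]'
```

```text
clock: 11.82
eef_pos: [575.7, -8.0, 92.1]
eef_rot: [-0.0, 1.568, -0.074]
wrist_force: [3.5, -0.1, 0.7]
finger_gap: 0.4
clock: 12.82
eef_pos: [503.6, -2.6, 108.4]
eef_rot: [0.15, 1.571, 0.076]
wrist_force: [-0.7, -0.3, -0.0]
finger_gap: 0.3
```

Now I'll rise clear, move back over the bench's +x side, and look.

```bash
python3 -m jog '[{"grip":0,"tx":-1,"ty":0,"tz":0,"turn":0},{"grip":0,"tx":-2,"ty":0,"tz":0,"turn":0},{"grip":0,"tx":-3,"ty":0,"tz":0,"turn":0},{"grip":0,"tx":-3.5,"ty":0,"tz":0,"turn":0},{"grip":0,"tx":-3.5,"ty":0,"tz":0.8,"turn":0},{"grip":0,"tx":-3.5,"ty":0,"tz":1.6,"turn":0},{"grip":0,"tx":-3.5,"ty":0,"tz":2.2,"turn":0},{"grip":0,"tx":-3.5,"ty":0,"tz":2.2,"turn":0},{"grip":0,"tx":-3.5,"ty":0,"tz":2.2,"turn":0},{"grip":0,"tx":-3.5,"ty":0,"tz":2.2,"turn":0}]'
python3 - <<'E'
from h import *
from cell import manip
ims=[]
for n in("side","top"):
    c=manip.camera(n);pickle.dump(c,open(n+"5.pkl","wb"));ims.append(c["image"][:,:,::-1])
a=cv2.resize(ims[0][110:370,250:450],(400,520));b=cv2.resize(ims[1][150:320,160:510],(400,194))
w=manip.camera("wrist")
pickle.dump(w,open("w5.pkl","wb"));d=cv2.resize(w["image"][:,:,::-1],(400,300))
o=np.zeros((520,800,3),np.uint8);o[:,:400]=a;o[:194,400:]=b;o[200:500,400:]=d
cv2.imwrite("pics/m5.png",o)
E
```

```text
clock: 13.65
eef_pos: [591.2, -9.1, 247.9]
eef_rot: [3.104, 1.57, 3.03]
wrist_force: [-0.1, 0.3, 0.0]
finger_gap: 0.4
```

View pics/m5.png

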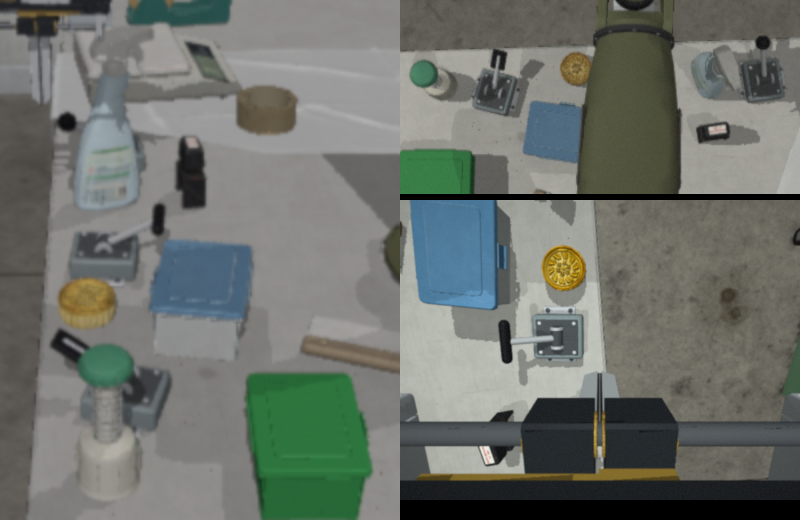

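The bar is now on the tub side, at (505,341) in the wrist panel. The ball is at its far stop, the paddle is unmoved, and the tub, cake, bottle, stamp and press are all standing. I'll check the numbers before handing in.

Run:
```python
from h import *
from cell import manip
w=pickle.load(open("w5.pkl","rb"));t=pickle.load(open("top5.pkl","rb"))
f=lambda x,y:((x-400)*1.6,(y-200)*1.6); g=lambda x,y:(160+(x-400)*.875,150+y*.875)
print("bar",at(w,*f(505,341),77).round(),"ball",at(t,*g(763,43),77).round())
P=[at(t,*g(*p),76) for p in[(530,101),(524,153)]];d=P[0]-P[1];ctr=(P[0]+P[1])/2+80*np.array([d[1],-d[0],0])/np.linalg.norm(d)
r=ctr[:2]-[512.5,-4];print("tub",ctr.round(),"bat frame",r@[-.997,.078],r@[-.078,-.997])
s=manip.read_state();print(s["clock"],s["wrist_force"].round(1))
manip.sign_off()
```

```text
bar [443.   6.  77.] ball [ 571. -297.   77.]
tub [395. 136.  76.] bat frame 128.55041448141014 -130.63300186931608
13.8 [-1.2 -0.   0.6]
the job is handed in; nothing more can be done
```

The bench is changed over from mains to battery, and the job was handed in at about 13.8 s of the 67 s allowed. `sign_off` reports no verdict.

- **Tub:** I pushed it sideways, away from the crossbar lever. Its centre is about 130 mm sideways of the lever's swing plane (limit 112 mm). It is upright and at rest.
- **Mains, then battery:** I threw the ball lever first and confirmed it was at its off stop, then threw the crossbar lever.
- **Final lever positions:** The ball is at about (571, −297) mm, against (573, −291) expected. The bar is at about (443, 6) mm, against about (439, 1) expected. Both agree to within 6–7 mm, which is the reading error at that zoom.
- **Everything else:** In the last pictures the paddle lever, cake, stamp, bottle and press look unmoved and upright. I judged that by eye and did not measure it. The gripper is in free air, with about 1 N of sensor noise.

One `jog` call was refused because its rows left out some keys. Nothing moved, and I re-sent it complete. No check failed.

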